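# Grease the banding wheel's bearing

### The job

The banding wheel's head is off so that its bearing can be greased. Take the push-type grease gun out of the wooden tool block, press its coupler squarely onto the tilted grease nipple on the wheel's base until it snaps home, then push the barrel on against its spring nearly to the end of its stroke and hold it pressed there: finish while still gripping and pushing the gun, with the coupler square on the nipple. Leave the pots, the cup, the domed lid and the marker where they are.

Things in the scene. Friction and masses are not known exactly. Their poses are not given: they have to be found in the camera images.
- gun: Push-type grease gun, 300 g, upright nose down in the tool block's hole, barrel wholly above the block. Barrel: round, 34 mm diameter, 100 mm long, aluminium, dark grip rings 30 to 68 mm up. Origin: centre of the barrel's lower end, level with the block's top; +z along the barrel to its rear (up as it stands). Yaw does not matter. The slim steel nose sticks out 52 mm along -z.
- nose (a joint): Stroke: how far the gun's nose has slid back into its barrel, m. 0 = fully out (start), 0.018 = stop. Its spring starts to give at 9 N and needs 18 N at the stop; it springs back out when the push ends. A full shot is a stroke of more than 0.012, to be kept at the end.
- coupler_seat (a point): Floor of the coupler's bore, on the gun's axis, 39.5 mm from the gun's origin along its -z (nose out; less the stroke). The coupler is the nose's end: 20 mm diameter (23 at the flared mouth), 28 mm long, bore 14 mm wide, 12.5 mm deep, with four spring jaws just inside the mouth leaving 8 mm between them. Home, this point meets nipple_tip.
- nipple: Brass grease nipple on an inclined boss (26 mm diameter) of the wheel's base, 21 mm long, leaning 35 degrees from vertical. Origin: underside of its hexagon; +z along its axis to the tip. Hexagon 16 mm over corners, 7 mm high; neck 7 mm; head 11 mm at 14.5 to 16 mm, tapering to 5 mm. Jaws snap over it at 3 to 6 N. Home, the gun's origin is 60.5 mm out along +z, less the stroke.
- nipple_tip (a point): Tip of the nipple, on its axis, 21 mm from its origin.
- pedestal: Base of a banding wheel (turntable) without its head, grey cast iron, fixed; origin under its centre, z up. Foot 180 mm diameter, 10 mm high; column 58 mm; hub 68 mm, top at 100 mm; steel spindle 19 mm thick up to 138 mm. The nipple's origin is at (-50, 0, 70) mm in its frame; the nipple leans to its -x, towards the robot's side (turned up to 0.8 rad either way).
- toolblock: Wooden tool block, fixed, 70 mm (x) by 170 mm (y) by 62 mm high, origin at the centre of its underside. The gun's hole, 27 mm wide and 57 mm deep, is at y = -50 mm; two short wooden modelling tools stand at y = +35 and +62 mm, 42 and 34 mm high above the block.
- pot_a: Small paint pot with red cap, 44 mm in diameter, 45 mm high, between the base and the tool block; origin under its centre. Bystander.
- pot_b: Paint pot with red cap, 50 mm in diameter, 55 mm high; origin under its centre. Bystander.
- cup: Clear plastic water cup, 68 mm in diameter, 75 mm high; origin under its centre. Bystander.
- dome: White domed ceramic lid with a finial, 120 mm in diameter, 90 mm high; origin under its centre. Bystander.
- marker: Paint marker lying on the table, 135 mm long, 15 mm thick; origin on the table under the middle of it. Bystander.
There are look-alikes about, which are no part of the job. What is shaped like the pedestal but purple is not meant.

How it is judged (in metres and radians):
On the way, in this order (a step that is already met when the one before it is completed fails the run):
1. the gun is lifted clear of the tool block in the gripper (contact force between the fingers and gun above 3 N and height (world z) of gun above 0.122 m), for 0.1 s.
2. the coupler has snapped home on the nipple, square to it (distance between coupler_seat and nipple_tip below 0.0025 m and angle between the z axis of gun and the z axis of nipple, either way round below 0.1 rad), for 0.05 s.
3. the barrel is pushed more than 12 mm onto the nose with the coupler home (all of step 2 and value of joint nose above 0.012 m), for 0.3 s.
At the end, for the whole second after the job is handed in: The coupler is home on the nipple (bore floor within 2.5 mm of the nipple's tip), the gun within 0.10 rad (6 degrees) of the nipple's axis, its stroke held at more than 12 of 18 mm, still gripped by the fingers (more than 3 N), and still (all of step 3 and contact force between the fingers and gun above 3 N and linear speed of gun below 0.02 m/s); the arm keeps its last pose, push and grip.
It fails at once if a pot, the cup or the domed lid is shifted by more than 20 mm, or the marker by more than 30 mm (distance of any of pot_a, pot_b, cup, dome from where it was at the start of the episode above 0.02 m or distance of marker from where it was at the start of the episode above 0.03 m).
It also fails if it takes over 48 s, if anything falls off the work surface, if the arm or the gripper's body presses on something with over 40 N, if the wrist force passes 120 N, or if a joint passes its speed limit or range.

### The arm

A 6-joint arm with a two-finger parallel gripper is mounted at the origin on the work surface. World frame = base frame: x ahead of the robot, y to its left, z up, the work surface at z = 0. Lengths are in m, angles in degrees, forces in N, time in s.
With the tool pointing down it reaches from about 0.4 to 0.925 m from the base axis. Payload 3.4 kg.
Tool frame: the origin (TCP) lies midway between the tips of the shut fingers; the grasp point (between the pads) lies 19 mm behind it; z points along the fingers, y is the direction in which the jaws open and shut (so a half turn about z gives the same grasp; the last joint's range is limited). The gripper opens to 85 mm and grips with 20 to 120 N. Pads are 22 mm wide; open, the fingers measure 114 mm over their backs; the gripper's body (76 mm by 85 mm) begins 54 mm behind the grasp point. The pads swing forward as they close: fully open they stand 13 mm farther back than shut.
Start: joints at [68.612, 17.578, 86.31, -0, 76.112, -4.211], TCP at [0.17, 0.549, 0.231] pointing down, gripper open.
Joint ranges: [-179.03, 179.03], [-60, 130.46], [8.19, 133.38], [-81.62, 261.62], [5.75, 156.47], [-153.77, 153.77]. Speed limits (degrees/s): [147.25, 147.25, 180, 180, 180, 180].

### API

Orientations are given as a 3x3 rotation matrix whose columns are the frame's x, y, z axes.
In Python, from rig import ctrl gives the robot as it stands.
- The arm moves only by the shell command python3 -m pendant 'ROWS' [FORCE]. ROWS is JSON, a list of rows, each an object of numbers: "rx", "ry", "rz": the turn, a rotation vector about the world's x, y, z in rad; "tx", "ty", "tz": the shift along the world's x, y, z in m; "jaw": the finger opening in m, from 0 to 0.0854. A call has exactly 10 rows; each row shifts and turns the commanded pose from where the row before left it; what a row does not reach is not made up. A row lasts 1/12 s, in which the tool goes at most 41.7 mm and 7.16 degrees, less where a joint would pass 70% of its speed; a pose out of reach is approached as far as the arm can. A call is refused whole if a number of a shift passes 0.0417 or a number of a turn 0.125, either way. A call with a gripper value outside its range is refused whole. The fingers move at their own pace and stop on an object; FORCE is the grip in N (left out, the last holds). Time passes only in rows, so rows that do not move let the fingers close, or fill a call up. It gives the time, the measured TCP pose, the force and the opening at its end, in the units of the state.
- ctrl.sense(): the state, without advancing time (a new reading comes with each control period).
- ctrl.get_image(name): name is "scene" or "side" or "wrist"; returns a dict with "frame" (400x640x3 uint8, red, green, blue), "z_map" (400x640 float32, m along the optical axis (not along the pixel's ray), 0 where there is no reading), "fov_y" (degrees; the focal length in pixels is half the picture's height over the tangent of half this angle, whatever the lens; pixels are square), "cx", "cy" (the principal point, pixels), "extrinsics" (4x4, takes a point from world to camera coordinates); the wrist camera has in their place "hand_eye" (4x4, takes a point from camera to tool coordinates, whose origin is the TCP and whose axes are the flange's). Camera axes: x right, y up, looking along -z (the intrinsics and any distortion apply to the point x, -y, -z); pixel columns grow to the right and rows downward; lengths in m; the calibration is good to about 2 mm. A picture is of the moment at which its call begins: read the wrist's pose just before it.
- ctrl.sign_off(): hands the job in, once; it reports no verdict.
The state is a dict: "time": time; "joints": joint angles; "joint_velocities": joint speeds; "joint_efforts": joint torques, N m; "tcp_pos": TCP position; "eef_rot": TCP orientation; "ft_force": force on the tool from outside, world axes, zero at the start; "wrist_torque": the same for the moment, N m; "grip_width": opening from 0.0 (shut) to 1.0 (fully open).
Only numpy, scipy, OpenCV 4.12 (cv2) and the standard library are available. Lean on these libraries where they do the work, as an engineer would, in place of code of your own. Each camera call takes 0.05 s, during which the arm holds its last target. There are 200 camera calls.

## Working session

There is one attempt and no reset: what is moved stays moved. The work goes in short steps, Python scripts to look and compute and a shell command to move; the robot and the scene stay as the last step left them, time stands still between calls to the robot, and variables do not carry over. Pictures are saved under pics/ and viewed, about 8 in all and at most 12, crops included, and the job is handed in when it is done.

```bash
ls; mkdir -p pics; python3 - <<'E'
from rig import ctrl
import cv2,numpy as np,pickle
s=ctrl.sense();print(s)
for n in ("scene","side"):
    d=ctrl.get_image(n);pickle.dump(d,open(f"pics/{n}0.pkl","wb"))
    cv2.imwrite(f"pics/{n}0.png",d["frame"][:,:,::-1])
    print(n,{k:v for k,v in d.items() if k not in("frame","z_map")})
E
```

```text
pics
{'time': 0.0, 'joints': array([ 6.86101871e+01,  1.76213151e+01,  8.63852846e+01, -6.94440628e-05,
        7.61105689e+01, -4.21212768e+00]), 'joint_velocities': array([-0.06007271,  0.01200483,  0.03968143, -0.02403763, -0.01924589,
       -0.01101389]), 'joint_efforts': array([-9.89927321e-04, -4.57540441e+01, -2.51915824e+01, -3.06810316e-04,
        1.30762623e-02, -5.34635922e-05]), 'tcp_pos': array([0.16959029, 0.54867679, 0.23038131]), 'eef_rot': array([[-9.55393489e-01,  2.95334940e-01, -7.44730432e-04],
       [ 2.95335841e-01,  9.55391602e-01, -1.90454919e-03],
       [ 1.49029281e-04, -2.03953948e-03, -9.99997909e-01]]), 'ft_force': array([ 0.23669208, -0.85414202,  0.35523814]), 'wrist_torque': array([ 0.01817283, -0.01542755, -0.02426806]), 'grip_width': 0.9994540329969076}
scene {'fov_y': 57.58517810515374, 'cx': 328.9055263242962, 'cy': 199.14829537531494, 'extrinsics': array([[-0.05698145,  0.99831979, -0.01052171, -0.01915674],
       [-0.59616565, -0.02557016,  0.80245416,  0.22568444],
       [ 0.80083683,  0.05199768,  0.59662099, -1.34797368],
       [ 0.        ,  0.        ,  0.        ,  1.        ]])}
side {'fov_y': 49.42823641131187, 'cx': 311.5773408359979, 'cy': 196.75085924301254, 'extrinsics': array([[ 0.96270025, -0.27007661,  0.01633575, -0.40806051],
       [ 0.18193947,  0.69085484,  0.69972682, -0.18435339],
       [-0.20026548, -0.67065507,  0.71422372, -0.98640036],
       [ 0.        ,  0.        ,  0.        ,  1.        ]])}
```

View pics/scene0.png

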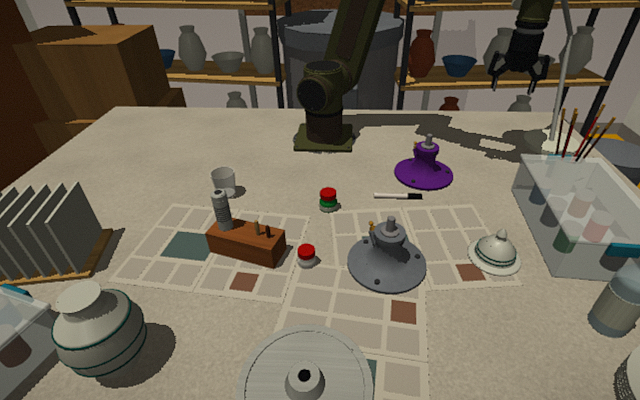

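View pics/side0.png

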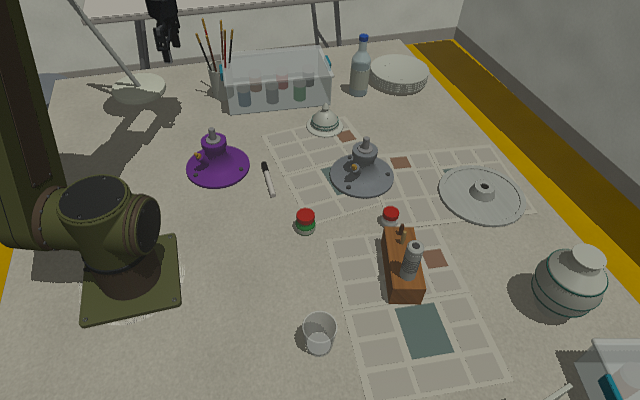

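The scene view shows the grey pedestal at (387,255), with its nipple at about (371,226). The purple look-alike is at (424,165), so it is not the one meant. The gun stands in the block at (221,210). The side view shows the grey pedestal at (362,170), the purple one at (217,160) and the gun at (411,262). I'll confirm in one enlarged crop sheet and deproject.

```bash
cat > h.py <<'E'
import numpy as np,cv2,pickle
from scipy.optimize import least_squares
def cloud(d,T=None):
    """HxWx3 world points; T = camera->world (default from extrinsics)"""
    f=200/np.tan(np.radians(d["fov_y"]/2)); v,u=np.mgrid[:400,:640]; z=d["z_map"].astype(float)
    P=np.stack([(u-d["cx"])/f*z,-(v-d["cy"])/f*z,-z],-1)
    if T is None: T=np.linalg.inv(d["extrinsics"])
    W=P@T[:3,:3].T+T[:3,3]; W[z==0]=np.nan
    return W
def project(d,p,T=None):
    E=d["extrinsics"] if T is None else np.linalg.inv(T)
    c=E[:3,:3]@np.asarray(p)+E[:3,3]; f=200/np.tan(np.radians(d["fov_y"]/2))
    return np.array([d["cx"]+f*c[0]/-c[2], d["cy"]-f*c[1]/-c[2]])
def circ(xy,r=None):
    if r is None:
        f=lambda p:np.hypot(*(xy-p[:2]).T)-p[2]; x0=[*xy.mean(0),.03]
    else:
        f=lambda p:np.hypot(*(xy-p[:2]).T)-r; x0=xy.mean(0)
    s=least_squares(f,x0,loss="soft_l1",f_scale=.001); return s.x,np.sqrt(np.mean(s.fun**2))
E
python3 - <<'E'
from h import *
D={n:pickle.load(open(f"pics/{n}0.pkl","rb")) for n in("scene","side")}
C={n:cloud(D[n]) for n in D}
t=[]
for n,(u,v) in [("scene",(345,205)),("scene",(200,180)),("side",(325,130)),("side",(370,220))]:
    t.append(cv2.resize(D[n]["frame"][v:v+75,u:u+100,::-1],(400,300),interpolation=cv2.INTER_CUBIC))
cv2.imwrite("pics/crops.png",np.vstack([np.hstack(t[:2]),np.hstack(t[2:])]))
for n in C:
    W=C[n]; 
    tab=W[(W[...,2]<.01)&(W[...,2]>-.01)]; print(n,"table z",np.median(tab[:,2]))
for n,pts in {"scene":[(391,220),(371,226),(306,248),(328,192),(222,175),(500,240),(398,196),(219,195),(254,226),(277,228)],
  "side":[(366,140),(354,168),(391,213),(306,215),(319,320),(324,112),(268,180),(414,246)]}.items():
    for u,v in pts: print(n,u,v,C[n][v,u].round(4))
E
```

```text
scene table z 0.0005425739598207135
side table z 0.0025100265217693485
scene 391 220 [0.627  0.1854 0.1366]
scene 371 226 [0.5813 0.1491 0.0793]
scene 306 248 [0.6253 0.0037 0.0464]
scene 328 192 [0.4197 0.0413 0.0558]
scene 222 175 [ 0.34   -0.2727  0.0503]
scene 500 240 [0.5945 0.4366 0.0606]
scene 398 196 [0.3709 0.2366 0.013 ]
scene 219 195 [ 0.5908 -0.1835  0.163 ]
scene 254 226 [ 0.608  -0.1125  0.0922]
scene 277 228 [ 0.5106 -0.0863  0.0023]
side 366 140 [0.6187 0.1782 0.1378]
side 354 168 [0.5802 0.1471 0.0758]
side 391 213 [ 0.6259 -0.0043  0.0476]
side 306 215 [0.4184 0.0339 0.0581]
side 319 320 [ 0.3724 -0.2357  0.047 ]
side 324 112 [0.5836 0.4305 0.0623]
side 268 180 [0.3613 0.2222 0.016 ]
side 414 246 [ 0.5756 -0.1935  0.1667]
```

View pics/crops.png

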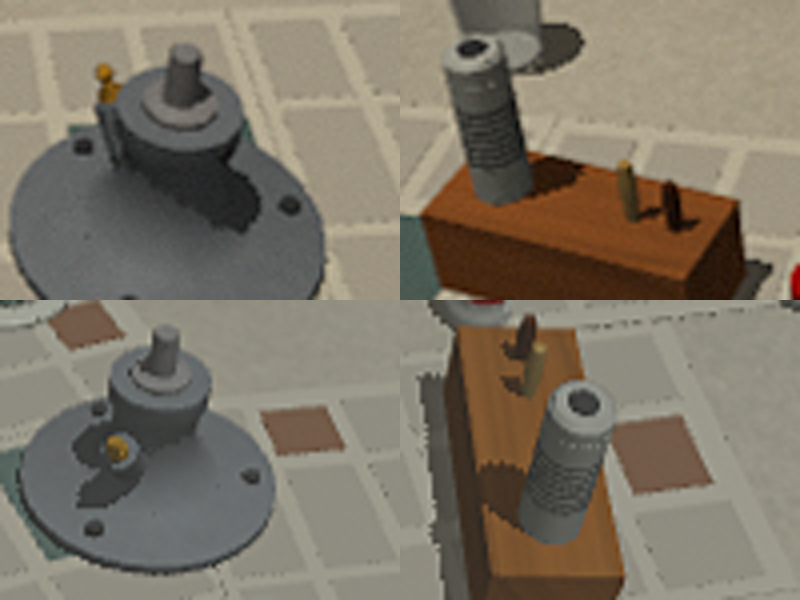

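The crops confirm the targets. The grey pedestal's brass nipple is at scene (371,226) and side (354,167). The gun is upright, with its rear cap at scene (219,192) and side (415,246). The cameras disagree by about 7 mm, so I'll fit rough values now and refine with the wrist camera.

```bash
python3 - <<'E'
from h import *
from rig import ctrl
for n in("scene","side"):
    d=pickle.load(open(f"pics/{n}0.pkl","rb")); W=cloud(d); F=d["frame"].astype(int); hsv=cv2.cvtColor(d["frame"],cv2.COLOR_RGB2HSV)
    z=W[...,2]
    def near(x,y,r): return np.hypot(W[...,0]-x,W[...,1]-y)<r
    g=near(.583,-.188,.035)&(z>.075)&(z<.155); c,e=circ(W[g][:,:2],.017); print(n,"gun",c.round(4),e.round(4),g.sum(),"zmax",np.nanmax(z[near(.583,-.188,.035)]).round(4))
    s=near(.62,.18,.03)&(z>.112)&(z<.132); c,e=circ(W[s][:,:2],.0095); print(" spindle",c.round(4),e.round(4),s.sum())
    hb=near(*c,.045)&(z>.08)&(z<.096)&~near(*c,.028); c2,e=circ(W[hb][:,:2],.034); print(" hub",c2.round(4),e.round(4),hb.sum())
    b=near(.59,.15,.05)&(hsv[...,1]>120)&(hsv[...,0]>8)&(hsv[...,0]<32)&(z>.05); print(" brass",np.median(W[b],0).round(4),b.sum(), "minmax z",z[b].min().round(4),z[b].max().round(4))
    v=c2-np.median(W[b],0)[:2]; print(" yaw rad",np.arctan2(v[1],v[0]).round(3),"dist",np.hypot(*v).round(4))
d=ctrl.get_image("wrist");print({k:v for k,v in d.items() if k not in("frame","z_map")})
E
```

```text
scene gun [ 0.5797 -0.1912] 0.001 440 zmax 0.1655
 spindle [0.6205 0.1853] 0.0009 63
 hub [0.6212 0.1855] 0.001 136
 brass [0.5813 0.1491 0.0793] 33 minmax z 0.0735 0.0892
 yaw rad 0.74 dist 0.0541
side gun [ 0.5806 -0.1908] 0.0008 409 zmax 0.1684
 spindle [0.6217 0.187 ] 0.0015 44
 hub [0.622  0.1862] 0.0017 74
 brass [0.5787 0.1467 0.0797] 25 minmax z 0.073 0.0918
 yaw rad 0.74 dist 0.0586
{'fov_y': 69.58976395035928, 'cx': 316.9611501592989, 'cy': 204.85044925859998, 'hand_eye': array([[-5.33262119e-04,  9.60853671e-01,  2.77055840e-01,
         7.00451617e-02],
       [ 9.99999572e-01,  7.21799991e-04, -5.78519767e-04,
         2.33101916e-04],
       [-7.55851745e-04,  2.77055413e-01, -9.60853645e-01,
        -1.42035948e-01],
       [ 0.00000000e+00,  0.00000000e+00,  0.00000000e+00,
         1.00000000e+00]])}
```

Both cameras agree within 2 mm. The gun is at (0.580,-0.191), the pedestal at (0.6213,0.186), and the nipple yaw is about 0.74 rad. Next I'll fly over the nipple for a close wrist view.

```bash
python3 -m pendant '[{"tx":0.015,"ty":-0.015,"jaw":0.0854},{"tx":0.029,"ty":-0.029},{"tx":0.029,"ty":-0.029},{"tx":0.029,"ty":-0.029},{"tx":0.029,"ty":-0.029},{"tx":0.029,"ty":-0.029},{"tx":0.029,"ty":-0.029},{"tx":0.029,"ty":-0.029},{"tx":0.029,"ty":-0.029},{"tx":0.029,"ty":-0.029}]' 60; python3 -m pendant '[{"tx":0.029,"ty":-0.029},{"tx":0.029,"ty":-0.029},{"tx":0.029,"ty":-0.029,"tz":-0.01},{"tx":0.025,"ty":-0.025,"tz":-0.01},{"tx":0.012,"ty":-0.012},{},{},{},{},{}]'
```

```text
invalid input
invalid input
```

```bash
cat > w.py <<'E'
from h import *
from rig import ctrl
def shot(name):
    s=ctrl.sense(); d=ctrl.get_image("wrist")
    T=np.eye(4);T[:3,:3]=s["eef_rot"];T[:3,3]=s["tcp_pos"];T=T@d["hand_eye"]
    d["T"]=T; d["s"]=s; pickle.dump(d,open(f"pics/{name}.pkl","wb")); cv2.imwrite(f"pics/{name}.png",d["frame"][:,:,::-1])
    return d,T,cloud(d,T),s
E
python3 - <<'E'
from w import *
d,T,W,s=shot("w1"); print(s["time"],s["tcp_pos"],s["joints"].round(1))
z=W[...,2];hsv=cv2.cvtColor(d["frame"],cv2.COLOR_RGB2HSV)
def near(x,y,r): return np.hypot(W[...,0]-x,W[...,1]-y)<r
m=near(.6213,.186,.02)&(z>.12)&(z<.15); print("spindle top",m.sum(),W[m].mean(0).round(4),np.median(z[m]).round(4))
m=near(.6213,.186,.05)&(z>.095)&(z<.105); print("hub top",m.sum(),np.median(z[m]))
b=near(.58,.147,.04)&(hsv[...,1]>120)&(hsv[...,0]>8)&(hsv[...,0]<32)&(z>.05); print("brass",b.sum(),W[b].mean(0).round(4),np.percentile(z[b],[1,50,99]).round(4)); 
t=b&(z>np.percentile(z[b],90)); print("tip",W[t].mean(0).round(4),np.argwhere(t).mean(0))
ps=np.argwhere(b).mean(0);print(ps)
for yaw in(.7,.74,.78):
    o=np.array([.6213-.05*np.cos(yaw),.186-.05*np.sin(yaw),.07]);n=np.array([-np.sin(.6109)*np.cos(yaw),-np.sin(.6109)*np.sin(yaw),np.cos(.6109)])
    print(yaw,project(d,o,T).round(1),"tip",(o+.021*n).round(4),project(d,o+.021*n,T).round(1))
v,u=ps.astype(int); v0=max(0,min(v-75,250));u0=max(0,min(u-100,440))
cv2.imwrite("pics/w1c.png",np.vstack([cv2.resize(d["frame"][v0:v0+150,u0:u0+200,::-1],(800,600),interpolation=cv2.INTER_CUBIC)])); print(u0,v0)
E
```

```text
0.15 [0.16962101 0.54886649 0.23059911] [68.6 17.6 86.4 -0.  76.1 -4.2]
spindle top 0 [nan nan nan] nan
hub top 0 nan<stdin>:5: RuntimeWarning: Mean of empty slice.
  ret = um.true_divide(
  return _methods._mean(a, axis=axis, dtype=dtype,
  ret = ret.dtype.type(ret / rcount)
<stdin>:7: RuntimeWarning: Mean of empty slice.
Traceback (most recent call last):
IndexError: index -1 is out of bounds for axis 0 with size 0
```

The call was refused, so the rows probably need every key. I'll write them in full.

```bash
python3 -m pendant '[{"rx":0,"ry":0,"rz":0,"tx":0.015,"ty":-0.015,"tz":0,"jaw":0.085},{"rx":0,"ry":0,"rz":0,"tx":0.029,"ty":-0.029,"tz":0,"jaw":0.085},{"rx":0,"ry":0,"rz":0,"tx":0.029,"ty":-0.029,"tz":0,"jaw":0.085},{"rx":0,"ry":0,"rz":0,"tx":0.029,"ty":-0.029,"tz":0,"jaw":0.085},{"rx":0,"ry":0,"rz":0,"tx":0.029,"ty":-0.029,"tz":0,"jaw":0.085},{"rx":0,"ry":0,"rz":0,"tx":0.029,"ty":-0.029,"tz":0,"jaw":0.085},{"rx":0,"ry":0,"rz":0,"tx":0.029,"ty":-0.029,"tz":0,"jaw":0.085},{"rx":0,"ry":0,"rz":0,"tx":0.029,"ty":-0.029,"tz":0,"jaw":0.085},{"rx":0,"ry":0,"rz":0,"tx":0.029,"ty":-0.029,"tz":0,"jaw":0.085},{"rx":0,"ry":0,"rz":0,"tx":0.029,"ty":-0.029,"tz":0,"jaw":0.085}]' 60
```

```text
time: 1.03
tcp_pos: [0.4468, 0.2716, 0.2313]
eef_rot: [[-0.955, 0.295, 0.0], [0.295, 0.955, 0.0], [0.0, 0.0, -1.0]]
ft_force: [-0.1, -0.7, -0.2]
grip_width: 0.994
```

```bash
python3 -m pendant '[{"rx":0,"ry":0,"rz":0,"tx":0.029,"ty":-0.029,"tz":0,"jaw":0.085},{"rx":0,"ry":0,"rz":0,"tx":0.029,"ty":-0.029,"tz":-0.01,"jaw":0.085},{"rx":0,"ry":0,"rz":0,"tx":0.029,"ty":-0.029,"tz":-0.01,"jaw":0.085},{"rx":0,"ry":0,"rz":0,"tx":0.025,"ty":-0.025,"tz":0,"jaw":0.085},{"rx":0,"ry":0,"rz":0,"tx":0.016,"ty":-0.016,"tz":0,"jaw":0.085},{"rx":0,"ry":0,"rz":0,"tx":0,"ty":0,"tz":0,"jaw":0.085},{"rx":0,"ry":0,"rz":0,"tx":0,"ty":0,"tz":0,"jaw":0.085},{"rx":0,"ry":0,"rz":0,"tx":0,"ty":0,"tz":0,"jaw":0.085},{"rx":0,"ry":0,"rz":0,"tx":0,"ty":0,"tz":0,"jaw":0.085},{"rx":0,"ry":0,"rz":0,"tx":0,"ty":0,"tz":0,"jaw":0.085}]'; cat > m1.py <<'E'
from w import *
d,T,W,s=shot("w1"); print(s["time"],s["tcp_pos"],s["joints"].round(1))
z=W[...,2];hsv=cv2.cvtColor(d["frame"],cv2.COLOR_RGB2HSV)
def near(x,y,r): return np.hypot(W[...,0]-x,W[...,1]-y)<r
m=near(.6213,.186,.02)&(z>.12)&(z<.15); print("spindle top",m.sum(),W[m].mean(0).round(4))
m=near(.6213,.186,.05)&(z>.095)&(z<.105); print("hub top",m.sum(),W[m].mean(0).round(4))
b=near(.58,.147,.04)&(hsv[...,1]>120)&(hsv[...,0]>8)&(hsv[...,0]<32)&(z>.05); print("brass",b.sum(),W[b].mean(0).round(4))
t=b&(z>.0845); print("tip",t.sum(),W[t].mean(0).round(4),np.argwhere(t).mean(0))
ps=np.argwhere(b).mean(0);print(ps)
im=d["frame"][:,:,::-1].copy()
v,u=ps.astype(int); v0=max(0,min(v-75,250));u0=max(0,min(u-100,440))
im=cv2.resize(im[v0:v0+150,u0:u0+200],(800,600),interpolation=cv2.INTER_CUBIC)
for yaw in(.7,.74,.78):
    o=np.array([.6213-.05*np.cos(yaw),.186-.05*np.sin(yaw),.07]);n=np.array([-np.sin(.6109)*np.cos(yaw),-np.sin(.6109)*np.sin(yaw),np.cos(.6109)])
    a,b2=project(d,o,T),project(d,o+.021*n,T); print(yaw,a.round(1),"tip",(o+.021*n).round(4),b2.round(1))
    if yaw==.74:
        for q in(a,b2): cv2.circle(im,tuple(int(x) for x in (q-[u0,v0])*4+2),4,(255,0,255),1)
cv2.imwrite("pics/w1c.png",im); print(u0,v0)
E
python3 m1.py
```

```text
time: 1.87
tcp_pos: [0.572, 0.1472, 0.2117]
eef_rot: [[-0.956, 0.294, -0.0], [0.294, 0.956, 0.0], [0.0, 0.0, -1.0]]
ft_force: [0.5, 0.1, -0.1]
grip_width: 0.997
1.8667 [0.57202005 0.14715784 0.21170664] [ 10.3  19.7  86.    0.   74.3 -62.6]
spindle top 466 [0.6178 0.1849 0.1337]
hub top 3056 [0.6165 0.1854 0.1003]
brass 80 [0.5792 0.1513 0.0817]
tip 34 [0.576  0.1481 0.0866] [201.5        318.64705882]
[202.2 322.7]
0.7 [325.9 201.9] tip [0.5738 0.146  0.0872] [316.  200.2]
0.74 [324.9 203.5] tip [0.5755 0.1442 0.0872] [314.6 202.3]
0.78 [323.9 205.2] tip [0.5772 0.1424 0.0872] [313.4 204.5]
222 127
```

View pics/w1c.png

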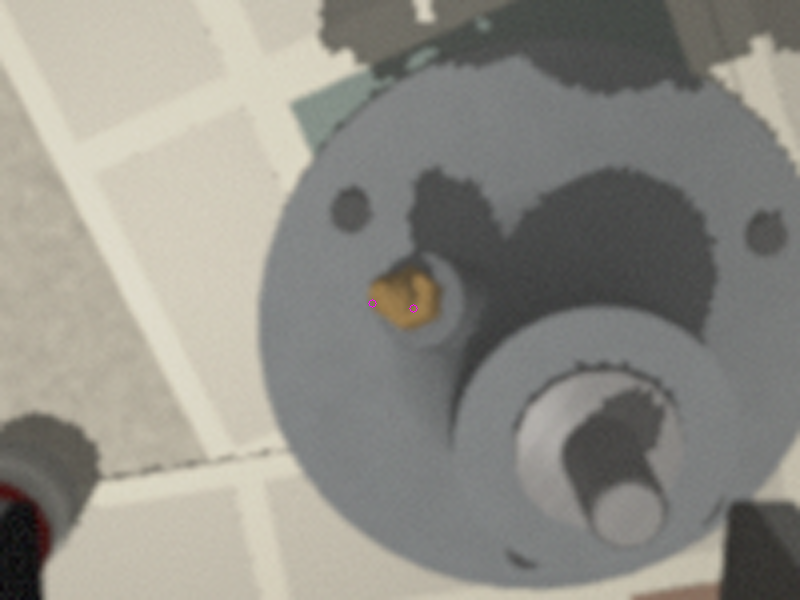

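In the crop the real nipple tip is at about (370,292) and its hexagon at (420,297), so the prediction (pink) is off by about 2 to 3 px, or 2 mm. I'll refine the yaw by fitting the nipple profile relative to the hub in each camera.

```bash
cat > m2.py <<'E'
from h import *
prof=np.array([[0,8],[7,7.3],[7,3.5],[13,3.5],[14.5,5.5],[16,5.5],[21,2.5],[21,0]])/1000
def dist(P,o,n):
    q=P-o; s=q@n; r=np.linalg.norm(q-s[:,None]*n,axis=1); X=np.stack([s,r],1); D=[]
    for a,b in zip(prof[:-1],prof[1:]):
        t=np.clip((X-a)@(b-a)/max((b-a)@(b-a),1e-12),0,1); D.append(np.linalg.norm(X-a-t[:,None]*(b-a),axis=1))
    return np.min(D,0)
def model(x,y,yaw,z=0):
    return np.array([x-.05*np.cos(yaw),y-.05*np.sin(yaw),.07+z]),np.array([-np.sin(.6109)*np.cos(yaw),-np.sin(.6109)*np.sin(yaw),np.cos(.6109)])
for n,f in(("scene","scene0"),("side","side0"),("wrist","w1")):
    d=pickle.load(open(f"pics/{f}.pkl","rb")); W=cloud(d,d.get("T")); z=W[...,2]; hsv=cv2.cvtColor(d["frame"],cv2.COLOR_RGB2HSV)
    near=lambda x,y,r: np.hypot(W[...,0]-x,W[...,1]-y)<r
    m=near(.621,.186,.045)&(z>.097)&(z<.103); c1,r1=cv2.minEnclosingCircle(W[m][:,:2].astype(np.float32)*1000)
    top=near(.621,.186,.02)&(z>.134); c2,r2=cv2.minEnclosingCircle(W[top][:,:2].astype(np.float32)*1000)
    ft=near(.621,.186,.1)&(z>.006)&(z<.014)&~near(.621,.186,.06); c3,r3=cv2.minEnclosingCircle(W[ft][:,:2].astype(np.float32)*1000)
    print(n,"hubtop",np.round(c1,1),round(r1,1),"spindletop",np.round(c2,1),round(r2,1),"foot",np.round(c3,1),round(r3,1),"z hub,spin",np.median(z[m]).round(4),np.median(z[top]).round(4))
    b=near(.58,.147,.04)&(hsv[...,1]>120)&(hsv[...,0]>8)&(hsv[...,0]<32)&(z>.06); P=W[b]
    f3=lambda p:dist(P,*model(*p)); s=least_squares(f3,[.6205,.186,.74],loss="soft_l1",f_scale=.001); print("  free",s.x.round(4),"rms",np.sqrt(np.mean(s.fun**2)).round(5))
    for yaw in(.66,.7,.74,.78,.82):
        o,nn=model(.6213,.186,yaw); t=least_squares(lambda e:dist(P,o+np.r_[e,0],nn),[0,0],loss="soft_l1",f_scale=.001); print("   yaw",yaw,"shift",t.x.round(4),np.sqrt(np.mean(t.fun**2)).round(5),"tip",(o+np.r_[t.x,0]+.021*nn).round(4))
E
python3 m2.py
```

```text
scene hubtop [622. 186.] 36.1 spindletop [621.8 184.4] 9.6 foot [622.3 184.6] 91.4 z hub,spin 0.1 0.1374
  free [0.6202 0.1867 0.7206] rms 0.00112
   yaw 0.66 shift [ 0.001 -0.002] 0.00114 tip [0.5733 0.146  0.0872]
   yaw 0.7 shift [-0.0003 -0.0002] 0.00112 tip [0.5735 0.1458 0.0872]
   yaw 0.74 shift [-0.0018  0.0015] 0.00111 tip [0.5737 0.1456 0.0872]
   yaw 0.78 shift [-0.0033  0.0031] 0.00111 tip [0.5739 0.1454 0.0872]
   yaw 0.82 shift [-0.0048  0.0045] 0.00111 tip [0.5742 0.1452 0.0872]
side hubtop [619.9 184.7] 35.8 spindletop [620.4 183.4] 9.2 foot [621.  184.5] 99.5 z hub,spin 0.1014 0.1397
  free [0.6214 0.1859 0.7164] rms 0.00164
   yaw 0.66 shift [ 0.0022 -0.0026] 0.00164 tip [0.5745 0.1453 0.0872]
   yaw 0.7 shift [ 0.0003 -0.0011] 0.0016 tip [0.5741 0.1449 0.0872]
   yaw 0.74 shift [-0.0008  0.0009] 0.00164 tip [0.5747 0.1451 0.0872]
   yaw 0.78 shift [-0.0024  0.0026] 0.00164 tip [0.5748 0.1449 0.0872]
   yaw 0.82 shift [-0.004   0.0042] 0.00165 tip [0.5749 0.1448 0.0872]
wrist hubtop [620.9 185.3] 34.3 spindletop [620.7 185.3] 8.7 foot [620.8 185.3] 90.1 z hub,spin 0.0994 0.137
  free [0.6227 0.1836 0.653 ] rms 0.00074
   yaw 0.66 shift [ 0.0003 -0.0002] 0.0007 tip [0.5726 0.1477 0.0872]
   yaw 0.7 shift [-0.0003 -0.0002] 0.00074 tip [0.5736 0.1458 0.0872]
   yaw 0.74 shift [-0.0014  0.0011] 0.00075 tip [0.5741 0.1453 0.0872]
   yaw 0.78 shift [-0.003   0.0022] 0.00078 tip [0.5741 0.1446 0.0872]
   yaw 0.82 shift [-0.0047  0.0037] 0.00079 tip [0.5743 0.1443 0.0872]
```

The wrist fit is consistent: centre (0.6208,0.1853), yaw about 0.70, tip (0.574,0.1455,0.087). Now to the gun.

```bash
python3 -m pendant '[{"rx":0,"ry":0,"rz":0,"tx":0.001,"ty":-0.022,"tz":0.006,"jaw":0.085},{"rx":0,"ry":0,"rz":0,"tx":0.001,"ty":-0.04,"tz":0.006,"jaw":0.085},{"rx":0,"ry":0,"rz":0,"tx":0.001,"ty":-0.04,"tz":0.006,"jaw":0.085},{"rx":0,"ry":0,"rz":0,"tx":0.001,"ty":-0.04,"tz":0,"jaw":0.085},{"rx":0,"ry":0,"rz":0,"tx":0.001,"ty":-0.04,"tz":0,"jaw":0.085},{"rx":0,"ry":0,"rz":0,"tx":0.001,"ty":-0.04,"tz":0,"jaw":0.085},{"rx":0,"ry":0,"rz":0,"tx":0.001,"ty":-0.04,"tz":0,"jaw":0.085},{"rx":0,"ry":0,"rz":0,"tx":0.001,"ty":-0.04,"tz":0,"jaw":0.085},{"rx":0,"ry":0,"rz":0,"tx":0,"ty":-0.036,"tz":0,"jaw":0.085},{"rx":0,"ry":0,"rz":0,"tx":0,"ty":0,"tz":0,"jaw":0.085}]'; python3 - <<'E'
from w import *
d,T,W,s=shot("w2"); print(s["time"],s["tcp_pos"],s["joints"].round(1),s["joint_velocities"].round(1))
z=W[...,2]
near=lambda x,y,r: np.hypot(W[...,0]-x,W[...,1]-y)<r
m=near(.58,-.191,.03)&(z>.155); c,r=cv2.minEnclosingCircle(W[m][:,:2].astype(np.float32)*1000); print("gun rear",np.round(c,1),r,np.median(z[m]).round(4),np.nanmax(z[m]))
m=near(.58,-.191,.03)&(z>.075)&(z<.155); c,e=circ(W[m][:,:2],.017); print("barrel",c.round(4),e,m.sum())
E
```

```text
time: 2.75
tcp_pos: [0.5813, -0.1981, 0.2298]
eef_rot: [[-0.954, 0.299, 0.001], [0.299, 0.954, -0.005], [-0.003, -0.004, -1.0]]
ft_force: [0.3, 0.6, 0.1]
grip_width: 0.995
2.75 [ 0.5813348  -0.19809524  0.22982196] [-22.6  20.7  81.7  -0.2  77.4 -95.2] [ 3.9 -1.1  2.1  4.6  1.3  4. ]
gun rear [ 570.1 -187.1] 28.008516311645508 0.3159 0.3304303893792692
barrel [ 0.5796 -0.191 ] 0.0001502803942047657 575
```

```bash
python3 -m pendant '[{"rx":0,"ry":0,"rz":0,"tx":-0.001,"ty":0.001,"tz":0,"jaw":0.085},{"rx":0,"ry":0,"rz":0,"tx":-0.001,"ty":0.001,"tz":-0.01,"jaw":0.085},{"rx":0,"ry":0,"rz":0,"tx":0,"ty":0,"tz":-0.015,"jaw":0.085},{"rx":0,"ry":0,"rz":0,"tx":0,"ty":0,"tz":-0.015,"jaw":0.085},{"rx":0,"ry":0,"rz":0,"tx":0,"ty":0,"tz":-0.01,"jaw":0.085},{"rx":0,"ry":0,"rz":0,"tx":0,"ty":0,"tz":0,"jaw":0.085},{"rx":0,"ry":0,"rz":0,"tx":0,"ty":0,"tz":0,"jaw":0.085},{"rx":0,"ry":0,"rz":0,"tx":0,"ty":0,"tz":0,"jaw":0.085},{"rx":0,"ry":0,"rz":0,"tx":0,"ty":0,"tz":0,"jaw":0.085},{"rx":0,"ry":0,"rz":0,"tx":0,"ty":0,"tz":0,"jaw":0.085}]'; python3 -c "
from rig import ctrl
s=ctrl.sense();print(s['tcp_pos'].round(4),s['eef_rot'].round(4),s['joint_velocities'].round(2))"
```

```text
time: 3.63
tcp_pos: [0.5798, -0.19, 0.1805]
eef_rot: [[-0.955, 0.295, 0.002], [0.295, 0.955, -0.001], [-0.002, -0.0, -1.0]]
ft_force: [0.6, 0.0, -0.2]
grip_width: 0.998
[ 0.5798 -0.19    0.1805] [[-9.555e-01  2.951e-01  1.800e-03]
 [ 2.951e-01  9.555e-01 -7.000e-04]
 [-1.900e-03 -1.000e-04 -1.000e+00]] [-0.29  0.03  0.09 -0.03 -0.   -0.  ]
```

```bash
python3 -m pendant '[{"rx":0,"ry":0,"rz":0,"tx":0,"ty":-0.001,"tz":-0.01,"jaw":0.085},{"rx":0,"ry":0,"rz":0,"tx":0,"ty":0,"tz":-0.015,"jaw":0.085},{"rx":0,"ry":0,"rz":0,"tx":0,"ty":0,"tz":-0.02,"jaw":0.085},{"rx":0,"ry":0,"rz":0,"tx":0,"ty":0,"tz":-0.02,"jaw":0.085},{"rx":0,"ry":0,"rz":0,"tx":0,"ty":0,"tz":-0.0105,"jaw":0.085},{"rx":0,"ry":0,"rz":0,"tx":0,"ty":0,"tz":0,"jaw":0.085},{"rx":0,"ry":0,"rz":0,"tx":0,"ty":0,"tz":0,"jaw":0.06},{"rx":0,"ry":0,"rz":0,"tx":0,"ty":0,"tz":0,"jaw":0.045},{"rx":0,"ry":0,"rz":0,"tx":0,"ty":0,"tz":0,"jaw":0.02},{"rx":0,"ry":0,"rz":0,"tx":0,"ty":0,"tz":0,"jaw":0.01}]' 80;  python3 -m pendant '[{"rx":0,"ry":0,"rz":0,"tx":0,"ty":0,"tz":0,"jaw":0},{"rx":0,"ry":0,"rz":0,"tx":0,"ty":0,"tz":0,"jaw":0},{"rx":0,"ry":0,"rz":0,"tx":0,"ty":0,"tz":0,"jaw":0},{"rx":0,"ry":0,"rz":0,"tx":0,"ty":0,"tz":0,"jaw":0},{"rx":0,"ry":0,"rz":0,"tx":0,"ty":0,"tz":0,"jaw":0},{"rx":0,"ry":0,"rz":0,"tx":0,"ty":0,"tz":0,"jaw":0},{"rx":0,"ry":0,"rz":0,"tx":0,"ty":0,"tz":0,"jaw":0},{"rx":0,"ry":0,"rz":0,"tx":0,"ty":0,"tz":0,"jaw":0},{"rx":0,"ry":0,"rz":0,"tx":0,"ty":0,"tz":0,"jaw":0},{"rx":0,"ry":0,"rz":0,"tx":0,"ty":0,"tz":0,"jaw":0}]' 110; python3 -c "
from rig import ctrl
s=ctrl.sense();print(s['tcp_pos'].round(4),s['eef_rot'].round(4),s['joint_velocities'].round(2),s['grip_width'])"
```

```text
time: 4.47
tcp_pos: [0.58, -0.1913, 0.1053]
eef_rot: [[-0.955, 0.295, 0.002], [0.295, 0.955, -0.001], [-0.002, -0.0, -1.0]]
ft_force: [0.5, -0.2, -0.9]
grip_width: 0.445
time: 5.3
tcp_pos: [0.5802, -0.1912, 0.1056]
eef_rot: [[-0.955, 0.295, 0.003], [0.295, 0.955, -0.001], [-0.003, -0.0, -1.0]]
ft_force: [0.5, 0.1, 5.8]
grip_width: 0.374
[ 0.5802 -0.1912  0.1056] [[-9.554e-01  2.953e-01  2.800e-03]
 [ 2.953e-01  9.554e-01 -1.000e-03]
 [-3.000e-03 -1.000e-04 -1.000e+00]] [-0.09 -0.01  0.01  0.04  0.07 -0.06] 0.3744160229440544
```

Gripped: the opening is about 32 mm and the gun is 34 mm. Lifting.

```bash
python3 -m pendant '[{"rx":0,"ry":0,"rz":0,"tx":0,"ty":0,"tz":0.005,"jaw":0},{"rx":0,"ry":0,"rz":0,"tx":0,"ty":0,"tz":0.01,"jaw":0},{"rx":0,"ry":0,"rz":0,"tx":0,"ty":0,"tz":0.015,"jaw":0},{"rx":0,"ry":0,"rz":0,"tx":0,"ty":0,"tz":0.02,"jaw":0},{"rx":0,"ry":0,"rz":0,"tx":0,"ty":0,"tz":0.025,"jaw":0},{"rx":0,"ry":0,"rz":0,"tx":0,"ty":0,"tz":0.025,"jaw":0},{"rx":0,"ry":0,"rz":0,"tx":0,"ty":0,"tz":0.025,"jaw":0},{"rx":0,"ry":0,"rz":0,"tx":0,"ty":0,"tz":0.015,"jaw":0},{"rx":0,"ry":0,"rz":0,"tx":0,"ty":0,"tz":0,"jaw":0},{"rx":0,"ry":0,"rz":0,"tx":0,"ty":0,"tz":0,"jaw":0}]'; python3 - <<'E'
from w import *
d,T,W,s=shot("w3"); print(s["time"],s["tcp_pos"],s["joints"].round(1),s["ft_force"].round(1),s["grip_width"])
R=s["eef_rot"]; p=s["tcp_pos"]; Q=(W-p)@R   # tool coords
# visible gun points: near tool axis ahead of tcp
m=(np.hypot(Q[...,0],Q[...,1])<.03)&(Q[...,2]>-.02)&(Q[...,2]<.11)
for a in np.arange(-.02,.11,.01):
    k=m&(Q[...,2]>=a)&(Q[...,2]<a+.01)
    if k.sum()>8: c,e=circ(Q[k][:,:2]); print(a.round(3),k.sum(),c.round(4),e.round(4),"min/max x",Q[k][:,0].max().round(4))
E
```

```text
time: 6.13
tcp_pos: [0.5791, -0.1909, 0.2447]
eef_rot: [[-0.955, 0.295, 0.001], [0.295, 0.955, -0.001], [-0.001, -0.0, -1.0]]
ft_force: [-0.4, -0.1, -4.8]
grip_width: 0.378
6.1333 [ 0.57905444 -0.19090719  0.24470333] [-22.2  19.8  80.9  -0.   79.2 -95. ] [-0.4 -0.1 -4.8] 0.3778493594987541
-0.02 990 [-0.026   0.      0.0418] 0.0017 min/max x 0.0178
-0.01 603 [-0.0205  0.0001  0.0366] 0.0017 min/max x 0.0178
0.0 333 [0.0002 0.     0.017 ] 0.0002 min/max x 0.0178
0.01 282 [0.0004 0.     0.0169] 0.0002 min/max x 0.0177
0.02 237 [0.0004 0.0001 0.0169] 0.0002 min/max x 0.0178
0.03 201 [0.0005 0.     0.0168] 0.0002 min/max x 0.0177
0.04 50 [0.0004 0.     0.0169] 0.0001 min/max x 0.0175
0.06 13 [85.5093  8.6925 85.9399] 0.0003 min/max x 0.0106
0.07 70 [0.0006 0.     0.01  ] 0.0002 min/max x 0.011
0.08 56 [0.0004 0.     0.01  ] 0.0002 min/max x 0.0107
0.09 96 [0.0004 0.     0.0104] 0.0004 min/max x 0.0117
```

View pics/w3.png

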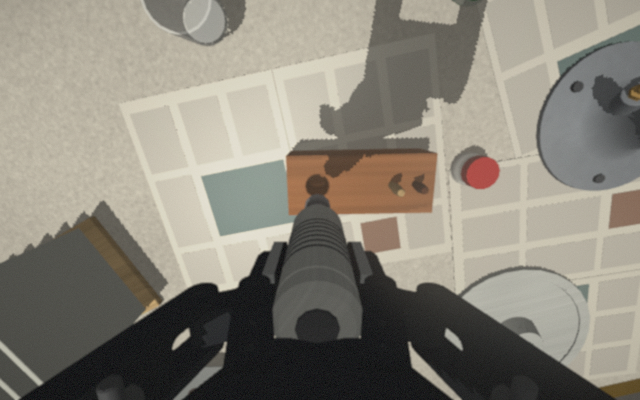

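The gun sits on the tool axis (offset 0.4 mm, parallel) and is clear of the block. Now I'll tilt 35° about (0.644,-0.765,0) while moving to a standoff on the nipple's axis.

```bash
python3 -m pendant '[{"rx":0.02,"ry":-0.024,"rz":0,"tx":-0.003,"ty":0.014,"tz":0,"jaw":0},{"rx":0.044,"ry":-0.052,"rz":0,"tx":-0.006,"ty":0.03,"tz":0,"jaw":0},{"rx":0.044,"ry":-0.052,"rz":0,"tx":-0.006,"ty":0.034,"tz":0,"jaw":0},{"rx":0.044,"ry":-0.052,"rz":0,"tx":-0.006,"ty":0.034,"tz":0,"jaw":0},{"rx":0.044,"ry":-0.052,"rz":0,"tx":-0.006,"ty":0.034,"tz":0,"jaw":0},{"rx":0.044,"ry":-0.052,"rz":0,"tx":-0.007,"ty":0.034,"tz":0,"jaw":0},{"rx":0.044,"ry":-0.052,"rz":0,"tx":-0.007,"ty":0.034,"tz":0,"jaw":0},{"rx":0.044,"ry":-0.052,"rz":0,"tx":-0.007,"ty":0.034,"tz":0,"jaw":0},{"rx":0.044,"ry":-0.052,"rz":0,"tx":-0.007,"ty":0.03,"tz":-0.007,"jaw":0},{"rx":0.021,"ry":-0.027,"rz":0,"tx":-0.005,"ty":0.013,"tz":-0.01,"jaw":0}]';  python3 -m pendant '[{"rx":0,"ry":0,"rz":0,"tx":0,"ty":0,"tz":-0.01,"jaw":0},{"rx":0,"ry":0,"rz":0,"tx":0,"ty":0,"tz":-0.01,"jaw":0},{"rx":0,"ry":0,"rz":0,"tx":0,"ty":0,"tz":-0.01,"jaw":0},{"rx":0,"ry":0,"rz":0,"tx":0,"ty":0,"tz":-0.01,"jaw":0},{"rx":0,"ry":0,"rz":0,"tx":0,"ty":0,"tz":0,"jaw":0},{"rx":0,"ry":0,"rz":0,"tx":0,"ty":0,"tz":0,"jaw":0},{"rx":0,"ry":0,"rz":0,"tx":0,"ty":0,"tz":0,"jaw":0},{"rx":0,"ry":0,"rz":0,"tx":0,"ty":0,"tz":0,"jaw":0},{"rx":0,"ry":0,"rz":0,"tx":0,"ty":0,"tz":0,"jaw":0},{"rx":0,"ry":0,"rz":0,"tx":0,"ty":0,"tz":0,"jaw":0}]'; cat > m4.py <<'E'
from w import *
from scipy.spatial.transform import Rotation
import sys
d,T,W,s=shot(sys.argv[1]); R=s["eef_rot"];p=s["tcp_pos"]; print(s["time"],p.round(4),s["joints"].round(1),s["ft_force"].round(1))
yaw=.70;c=np.array([.6208,.1853]); n=np.array([-.5736*np.cos(yaw),-.5736*np.sin(yaw),.8192]); o=np.r_[c-.05*np.array([np.cos(yaw),np.sin(yaw)]),.07]; tip=o+.021*n
Q=(W-p)@R; rr=np.hypot(Q[...,0]-.0004,Q[...,1])
k=(rr<.0185)&(rr>.0155)&(Q[...,2]>.01)&(Q[...,2]<.07); print("barrel end toolz",np.percentile(Q[k][:,2],[98,100]).round(4))
k=(rr<.0125)&(rr>.0085)&(Q[...,2]>.06)&(Q[...,2]<.105)&(Q[...,0]>0.004); print("mouth toolz",np.percentile(Q[k][:,2],[98,100]).round(4) if k.any() else None)
t=-n; ax=np.cross(R[:,2],t); print("rot needed",(ax/np.linalg.norm(ax)*np.arcsin(np.linalg.norm(ax))).round(4))
L=.0436; gun=p+R@[.0004,0,L]; e=gun-o; al=e@n; print("gun origin along n",al.round(4),"(home .0605) lateral shift needed",(-(e-al*n)).round(4))
hsv=cv2.cvtColor(d["frame"],cv2.COLOR_RGB2HSV); b=(np.linalg.norm(W-tip,axis=-1)<.03)&(hsv[...,1]>120)&(hsv[...,0]>8)&(hsv[...,0]<32)
print("brass",b.sum()); 
if b.sum()>10:
    import importlib; 
    P=W[b]; exec(open("m2.py").read().split("for n,f")[0])
    t2=least_squares(lambda q:dist(P,o+q-(q@n)*n,n),[0,0,0],loss="soft_l1",f_scale=.001); q=t2.x-(t2.x@n)*n; print("nipple shift seen",q.round(4),np.sqrt(np.mean(t2.fun**2)).round(5))
u,v=project(d,tip,T); print("tip px",u,v)
E
python3 m4.py w4
```

```text
time: 7.02
tcp_pos: [0.5142, 0.1031, 0.2245]
eef_rot: [[-0.883, 0.179, 0.434], [0.357, 0.857, 0.373], [-0.305, 0.484, -0.82]]
ft_force: [-0.4, 0.9, -4.9]
grip_width: 0.373
time: 7.85
tcp_pos: [0.5194, 0.1, 0.1876]
eef_rot: [[-0.88, 0.178, 0.439], [0.358, 0.858, 0.369], [-0.311, 0.482, -0.819]]
ft_force: [0.2, 0.5, -3.7]
grip_width: 0.373
7.85 [0.5194 0.1    0.1876] [ -12.7    8.2  119.4   46.2   39.2 -118.9] [ 0.2  0.5 -3.7]
barrel end toolz [0.0422 0.0438]
mouth toolz [0.0966 0.0974]
rot needed [0.0005 0.0005 0.0005]
gun origin along n 0.1001 (home .0605) lateral shift needed [ 0.0005 -0.0001  0.0002]
brass 17
nipple shift seen [-0.0017 -0.0009 -0.0017] 0.00077
tip px 317.1600410763924 198.75613063073484
```

View pics/w4.png

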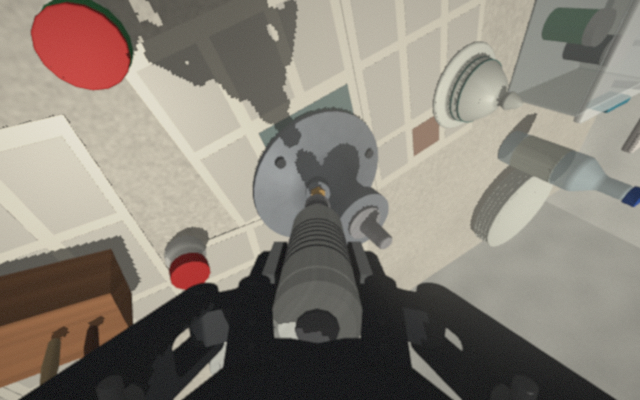

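The view shows the coupler at about (317,205), just below the brass nipple at (319,188). I'll check the lateral alignment in an enlarged crop with the model drawn on it.

```bash
python3 - <<'E'
from h import *
d=pickle.load(open("pics/w4.pkl","rb"));T=d["T"];s=d["s"];R=s["eef_rot"];p=s["tcp_pos"]
yaw=.70;c=np.array([.6208,.1853]); n=np.array([-.5736*np.cos(yaw),-.5736*np.sin(yaw),.8192]); o=np.r_[c-.05*np.array([np.cos(yaw),np.sin(yaw)]),.07]
u0,v0=270,160;k=8
im=cv2.resize(d["frame"][v0:v0+75,u0:u0+100,::-1],(800,600),interpolation=cv2.INTER_CUBIC)
P=lambda x:tuple(int(a) for a in (project(d,x,T)-[u0,v0])*k+k/2)
e1=np.cross(n,[0,0,1.]);e1/=np.linalg.norm(e1);e2=np.cross(n,e1)
def ring(o,h,r,col,ax,f1,f2):
    pts=np.array([P(o+h*ax+r*(np.cos(a)*f1+np.sin(a)*f2)) for a in np.linspace(0,6.283,40)]);cv2.polylines(im,[pts],True,col,1)
for h,r in((0,.013),(.007,.0073),(.0155,.0055),(.021,.0025)): ring(o,h,r,(255,0,255),n,e1,e2)
g=p+R@[.0004,0,0]
ring(g,.0956,.0115,(0,255,0),R[:,2],R[:,0],R[:,1]); ring(g,.0436,.017,(0,255,0),R[:,2],R[:,0],R[:,1])
cv2.line(im,P(g+.0436*R[:,2]),P(g+.17*R[:,2]),(0,255,255),1)
ring(np.r_[c,0],.1,.034,(255,255,0),np.array([0,0,1.]),np.array([1.,0,0]),np.array([0,1.,0]));ring(np.r_[c,0],.138,.0095,(255,255,0),np.array([0,0,1.]),np.array([1.,0,0]),np.array([0,1.,0]))
cv2.imwrite("pics/w4c.png",im)
E
```

```text
(no output)
```

View pics/w4c.png

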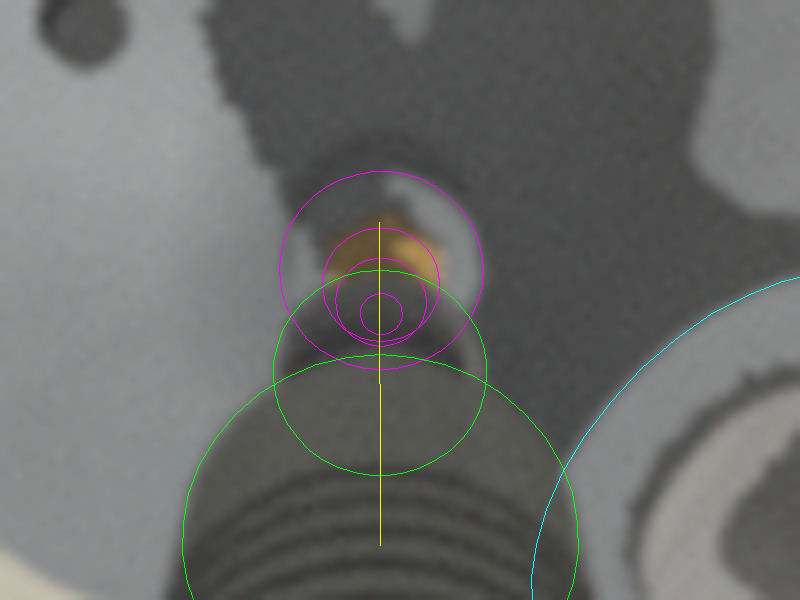

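The gun model (green) and hub model (cyan) match the picture. The nipple appears about 1.4 mm up and 0.5 mm right of the model, which fits a yaw slightly below 0.70. A silhouette fit of the yaw in both wrist images will settle it.

```bash
python3 - <<'E'
from h import *
K=4; c=np.array([.6208,.1853])
def load(f):
    d=pickle.load(open(f"pics/{f}.pkl","rb")); h=cv2.cvtColor(cv2.resize(d["frame"],None,fx=K,fy=K,interpolation=cv2.INTER_CUBIC),cv2.COLOR_RGB2HSV)
    return d,((h[...,1]>95)&(h[...,0]>8)&(h[...,0]<32)&(h[...,2]>40)).astype(np.uint8)
def ringpts(d,o,n,h,r):
    e1=np.cross(n,[0.1,0,1.]);e1/=np.linalg.norm(e1);e2=np.cross(n,e1)
    return [(project(d,o+h*n+r*(np.cos(a)*e1+np.sin(a)*e2),d["T"])+.5)*K-.5 for a in np.linspace(0,6.28,24)]
def sil(d,o,n,segs):
    m=np.zeros((400*K,640*K),np.uint8)
    for (h1,r1),(h2,r2) in segs: cv2.fillConvexPoly(m,cv2.convexHull(np.array(ringpts(d,o,n,h1,r1)+ringpts(d,o,n,h2,r2)).astype(np.int32)),1)
    return m
segs=[((0,.0075),(.007,.0075)),((.007,.0035),(.0145,.0035)),((.0145,.0055),(.016,.0055)),((.016,.0055),(.021,.0025))]
for f in("w1","w4"):
    d,B=load(f); s=d["s"]; occ=np.zeros_like(B)
    if f=="w4":
        R=s["eef_rot"]; g=s["tcp_pos"]+R@[.0004,0,0]; occ=sil(d,g,R[:,2],[((0,.017),(.0436,.017)),((.068,.0115),(.0965,.0125))])
    u,v=(project(d,[.574,.146,.087],d["T"])*K).astype(int); win=np.zeros_like(B);win[v-25*K:v+25*K,u-25*K:u+25*K]=1; B=B*win*(1-occ)
    out=[]
    for yaw in np.arange(.62,.761,.02):
        o=np.r_[c-.05*np.array([np.cos(yaw),np.sin(yaw)]),.07]; n=np.array([-.5736*np.cos(yaw),-.5736*np.sin(yaw),.8192]); M=sil(d,o,n,segs)*(1-occ)
        iou=(M&B).sum()/(M|B).sum(); cm=np.argwhere(M).mean(0)[::-1];cb=np.argwhere(B).mean(0)[::-1]
        print(f,yaw.round(2),iou.round(3),"model-brass px",((cm-cb)/K).round(2))
E
```

```text
w1 0.62 0.464 model-brass px [ 1.79 -3.47]
w1 0.64 0.559 model-brass px [ 1.14 -2.69]
w1 0.66 0.664 model-brass px [ 0.47 -1.83]
w1 0.68 0.731 model-brass px [-0.15 -1.  ]
w1 0.7 0.734 model-brass px [-0.76 -0.16]
w1 0.72 0.712 model-brass px [-1.27  0.7 ]
w1 0.74 0.639 model-brass px [-1.87  1.58]
w1 0.76 0.549 model-brass px [-2.39  2.49]
w4 0.62 0.376 model-brass px [ 1.78 -1.82]
w4 0.64 0.43 model-brass px [ 1.17 -1.49]
w4 0.66 0.492 model-brass px [ 0.46 -1.11]
w4 0.68 0.56 model-brass px [-0.15 -0.8 ]
w4 0.7 0.666 model-brass px [-0.78 -0.45]
w4 0.72 0.728 model-brass px [-1.52 -0.07]
w4 0.74 0.627 model-brass px [-2.24  0.32]
w4 0.76 0.504 model-brass px [-3.05  0.69]
```

The yaw is about 0.69 and the lateral error is under 1 mm, so the alignment is good. Advancing 24 mm along the axis, direction (0.439,0.370,-0.819).

```bash
python3 -m pendant '[{"rx":0,"ry":0,"rz":0,"tx":0,"ty":0.0005,"tz":0,"jaw":0},{"rx":0,"ry":0,"rz":0,"tx":0.0013,"ty":0.0011,"tz":-0.0025,"jaw":0},{"rx":0,"ry":0,"rz":0,"tx":0.0013,"ty":0.0011,"tz":-0.0025,"jaw":0},{"rx":0,"ry":0,"rz":0,"tx":0.0013,"ty":0.0011,"tz":-0.0025,"jaw":0},{"rx":0,"ry":0,"rz":0,"tx":0.0013,"ty":0.0011,"tz":-0.0025,"jaw":0},{"rx":0,"ry":0,"rz":0,"tx":0.0013,"ty":0.0011,"tz":-0.0025,"jaw":0},{"rx":0,"ry":0,"rz":0,"tx":0.0013,"ty":0.0011,"tz":-0.0025,"jaw":0},{"rx":0,"ry":0,"rz":0,"tx":0.0013,"ty":0.0011,"tz":-0.0025,"jaw":0},{"rx":0,"ry":0,"rz":0,"tx":0.0013,"ty":0.0011,"tz":-0.0025,"jaw":0},{"rx":0,"ry":0,"rz":0,"tx":0,"ty":0,"tz":0,"jaw":0}]'; python3 m4.py w5
```

```text
time: 8.73
tcp_pos: [0.5295, 0.1096, 0.1664]
eef_rot: [[-0.881, 0.179, 0.438], [0.358, 0.858, 0.369], [-0.309, 0.482, -0.82]]
ft_force: [0.3, 0.2, -3.1]
grip_width: 0.376
8.7333 [0.5295 0.1096 0.1664] [ -10.9   11.   120.1   49.4   35.9 -121.5] [ 0.3  0.2 -3.1]
barrel end toolz [0.0422 0.0434]
mouth toolz [0.0959 0.0961]
rot needed [ 0.0003 -0.0011 -0.0003]
gun origin along n 0.0747 (home .0605) lateral shift needed [ 0.0016 -0.0004  0.0007]
brass 0
tip px 317.35583770351946 207.69723415204146
```

```bash
python3 -m pendant '[{"rx":0,"ry":0,"rz":0,"tx":0.0008,"ty":-0.0003,"tz":0.0003,"jaw":0},{"rx":0,"ry":0,"rz":0,"tx":0,"ty":0,"tz":0,"jaw":0},{"rx":0,"ry":0,"rz":0,"tx":0,"ty":0,"tz":0,"jaw":0},{"rx":0,"ry":0,"rz":0,"tx":0,"ty":0,"tz":0,"jaw":0},{"rx":0,"ry":0,"rz":0,"tx":0.0004,"ty":0.0004,"tz":-0.0008,"jaw":0},{"rx":0,"ry":0,"rz":0,"tx":0.0004,"ty":0.0004,"tz":-0.0008,"jaw":0},{"rx":0,"ry":0,"rz":0,"tx":0.0004,"ty":0.0004,"tz":-0.0008,"jaw":0},{"rx":0,"ry":0,"rz":0,"tx":0.0004,"ty":0.0004,"tz":-0.0008,"jaw":0},{"rx":0,"ry":0,"rz":0,"tx":0,"ty":0,"tz":0,"jaw":0},{"rx":0,"ry":0,"rz":0,"tx":0,"ty":0,"tz":0,"jaw":0}]' 120; python3 m4.py w6
```

```text
time: 9.62
tcp_pos: [0.5318, 0.1108, 0.164]
eef_rot: [[-0.881, 0.179, 0.438], [0.358, 0.858, 0.369], [-0.31, 0.482, -0.82]]
ft_force: [0.7, 1.1, -4.0]
grip_width: 0.374
9.6167 [0.5318 0.1108 0.164 ] [ -10.6   11.4  120.1   49.9   35.5 -121.8] [ 0.7  1.1 -4. ]
barrel end toolz [0.0423 0.0435]
mouth toolz [0.0957 0.0961]
rot needed [ 0.0004 -0.0006 -0.0001]
gun origin along n 0.0713 (home .0605) lateral shift needed [ 0.0007 -0.0003  0.0002]
brass 0
tip px 317.0544351005831 207.73657928574173
```

```bash
python3 -m pendant '[{"rx":0,"ry":0,"rz":0,"tx":0.0005,"ty":0.0003,"tz":-0.0008,"jaw":0},{"rx":0,"ry":0,"rz":0,"tx":0.0005,"ty":0.0003,"tz":-0.0008,"jaw":0},{"rx":0,"ry":0,"rz":0,"tx":0.0005,"ty":0.0003,"tz":-0.0008,"jaw":0},{"rx":0,"ry":0,"rz":0,"tx":0.0005,"ty":0.0003,"tz":-0.0008,"jaw":0},{"rx":0,"ry":0,"rz":0,"tx":0.0005,"ty":0.0004,"tz":-0.0008,"jaw":0},{"rx":0,"ry":0,"rz":0,"tx":0.0004,"ty":0.0004,"tz":-0.0008,"jaw":0},{"rx":0,"ry":0,"rz":0,"tx":0,"ty":0,"tz":0,"jaw":0},{"rx":0,"ry":0,"rz":0,"tx":0,"ty":0,"tz":0,"jaw":0},{"rx":0,"ry":0,"rz":0,"tx":0,"ty":0,"tz":0,"jaw":0},{"rx":0,"ry":0,"rz":0,"tx":0,"ty":0,"tz":0,"jaw":0}]'; python3 m4.py w7
```

```text
time: 10.5
tcp_pos: [0.5349, 0.1127, 0.1593]
eef_rot: [[-0.881, 0.179, 0.438], [0.358, 0.858, 0.369], [-0.31, 0.482, -0.819]]
ft_force: [0.6, -0.2, -4.1]
grip_width: 0.375
10.5 [0.5349 0.1127 0.1593] [ -10.2   12.1  120.1   50.7   34.7 -122.5] [ 0.6 -0.2 -4.1]
barrel end toolz [0.0419 0.0437]
mouth toolz [0.0961 0.0977]
rot needed [ 0.0004 -0.0003  0.0001]
gun origin along n 0.0654 (home .0605) lateral shift needed [ 0.0002 -0.      0.0001]
brass 0
tip px 317.1614371303206 209.15285863799102
```

```bash
python3 -m pendant '[{"rx":0,"ry":0,"rz":0,"tx":0.0004,"ty":0.0004,"tz":-0.0008,"jaw":0},{"rx":0,"ry":0,"rz":0,"tx":0.0004,"ty":0.0004,"tz":-0.0008,"jaw":0},{"rx":0,"ry":0,"rz":0,"tx":0.0005,"ty":0.0003,"tz":-0.0008,"jaw":0},{"rx":0,"ry":0,"rz":0,"tx":0.0004,"ty":0.0004,"tz":-0.0008,"jaw":0},{"rx":0,"ry":0,"rz":0,"tx":0.0004,"ty":0.0004,"tz":-0.0008,"jaw":0},{"rx":0,"ry":0,"rz":0,"tx":0,"ty":0,"tz":0,"jaw":0},{"rx":0,"ry":0,"rz":0,"tx":0,"ty":0,"tz":0,"jaw":0},{"rx":0,"ry":0,"rz":0,"tx":0,"ty":0,"tz":0,"jaw":0},{"rx":0,"ry":0,"rz":0,"tx":0,"ty":0,"tz":0,"jaw":0},{"rx":0,"ry":0,"rz":0,"tx":0,"ty":0,"tz":0,"jaw":0}]'; python3 m4.py w8
```

```text
time: 11.38
tcp_pos: [0.5369, 0.1146, 0.1553]
eef_rot: [[-0.881, 0.179, 0.438], [0.358, 0.858, 0.369], [-0.31, 0.482, -0.819]]
ft_force: [0.8, 0.9, -3.5]
grip_width: 0.371
11.3833 [0.5369 0.1146 0.1553] [  -9.9   12.6  120.2   51.5   34.1 -123.1] [ 0.8  0.9 -3.5]
barrel end toolz [0.0422 0.0433]
mouth toolz [0.1049 0.105 ]
rot needed [ 0.0004 -0.0004  0.    ]
gun origin along n 0.0606 (home .0605) lateral shift needed [ 0.0004 -0.0002  0.0001]
brass 0
tip px 317.0458587347498 211.09999971951078
```

```bash
python3 -m pendant '[{"rx":0,"ry":0,"rz":0,"tx":0.0005,"ty":0.0003,"tz":-0.0008,"jaw":0},{"rx":0,"ry":0,"rz":0,"tx":0.0005,"ty":0.0003,"tz":-0.0008,"jaw":0},{"rx":0,"ry":0,"rz":0,"tx":0.0004,"ty":0.0004,"tz":-0.0008,"jaw":0},{"rx":0,"ry":0,"rz":0,"tx":0,"ty":0,"tz":0,"jaw":0},{"rx":0,"ry":0,"rz":0,"tx":0,"ty":0,"tz":0,"jaw":0},{"rx":0,"ry":0,"rz":0,"tx":0,"ty":0,"tz":0,"jaw":0},{"rx":0,"ry":0,"rz":0,"tx":0,"ty":0,"tz":0,"jaw":0},{"rx":0,"ry":0,"rz":0,"tx":0,"ty":0,"tz":0,"jaw":0},{"rx":0,"ry":0,"rz":0,"tx":0,"ty":0,"tz":0,"jaw":0},{"rx":0,"ry":0,"rz":0,"tx":0,"ty":0,"tz":0,"jaw":0}]'; python3 m4.py w9; python3 - <<'E'
from h import *
from rig import ctrl
im=[]
for n,(u,v) in(("side",(300,105)),("scene",(320,180))):
    d=ctrl.get_image(n); im.append(cv2.resize(d["frame"][v:v+100,u:u+67,::-1],(400,600),interpolation=cv2.INTER_CUBIC))
cv2.imwrite("pics/chk.png",np.hstack(im))
E
```

```text
time: 12.27
tcp_pos: [0.538, 0.1154, 0.1535]
eef_rot: [[-0.881, 0.178, 0.439], [0.358, 0.858, 0.369], [-0.311, 0.482, -0.819]]
ft_force: [-5.4, -3.6, 4.5]
grip_width: 0.37
12.2667 [0.538  0.1154 0.1535] [  -9.7   12.9  120.3   51.9   33.8 -123.5] [-5.4 -3.6  4.5]
barrel end toolz [0.0421 0.0439]
mouth toolz [0.1041 0.1049]
rot needed [0.0004 0.0004 0.0004]
gun origin along n 0.0583 (home .0605) lateral shift needed [ 0.0002 -0.0001  0.0001]
brass 0
tip px 317.032221719516 211.63516107858092
```

View pics/chk.png

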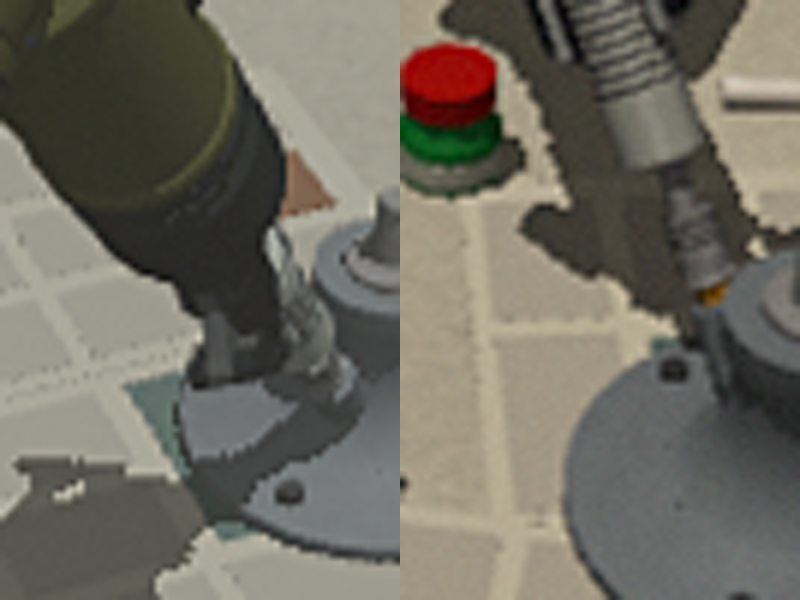

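The coupler sits on the nipple in both crops, with only the brass hexagon showing at (715,292). The force rise is about 11 N along the axis, more than the snap force and matching the spring's preload, so it is home. Pushing the stroke on.

```bash
python3 -m pendant '[{"rx":0,"ry":0,"rz":0,"tx":0.0005,"ty":0.0004,"tz":-0.0008,"jaw":0},{"rx":0,"ry":0,"rz":0,"tx":0.0004,"ty":0.0004,"tz":-0.0008,"jaw":0},{"rx":0,"ry":0,"rz":0,"tx":0.0005,"ty":0.0003,"tz":-0.0009,"jaw":0},{"rx":0,"ry":0,"rz":0,"tx":0.0004,"ty":0.0004,"tz":-0.0008,"jaw":0},{"rx":0,"ry":0,"rz":0,"tx":0.0004,"ty":0.0004,"tz":-0.0008,"jaw":0},{"rx":0,"ry":0,"rz":0,"tx":0.0004,"ty":0.0004,"tz":-0.0008,"jaw":0},{"rx":0,"ry":0,"rz":0,"tx":0.0005,"ty":0.0003,"tz":-0.0008,"jaw":0},{"rx":0,"ry":0,"rz":0,"tx":0.0004,"ty":0.0004,"tz":-0.0008,"jaw":0},{"rx":0,"ry":0,"rz":0,"tx":0.0005,"ty":0.0004,"tz":-0.0008,"jaw":0},{"rx":0,"ry":0,"rz":0,"tx":0.0004,"ty":0.0004,"tz":-0.0009,"jaw":0}]'; cat >> m4.py <<'E'
print("push N",((s["ft_force"]-[.6,.4,-3.8])@n).round(1),"lateral",((s["ft_force"]-[.6,.4,-3.8])@np.c_[R[:,0],R[:,1]]).round(1))
E
python3 m4.py w10
```

```text
time: 13.25
tcp_pos: [0.5423, 0.119, 0.1455]
eef_rot: [[-0.88, 0.178, 0.439], [0.358, 0.858, 0.369], [-0.311, 0.482, -0.819]]
ft_force: [-7.1, -4.4, 9.0]
grip_width: 0.369
13.25 [0.5423 0.119  0.1455] [  -9.1   14.   120.5   53.5   32.6 -124.9] [-7.1 -4.4  9. ]
barrel end toolz [0.0422 0.0437]
mouth toolz [0.0944 0.0948]
rot needed [0.0006 0.0007 0.0006]
gun origin along n 0.0485 (home .0605) lateral shift needed [ 0.0001 -0.0001  0.    ]
brass 0
tip px 317.0216948105061 215.35345942765946
push N 15.7 lateral [1.1 0.6]
```

```bash
python3 -m pendant '[{"rx":0,"ry":0,"rz":0,"tx":0.0005,"ty":0.0004,"tz":-0.0008,"jaw":0},{"rx":0,"ry":0,"rz":0,"tx":0.0004,"ty":0.0004,"tz":-0.0008,"jaw":0},{"rx":0,"ry":0,"rz":0,"tx":0.0004,"ty":0.0003,"tz":-0.0008,"jaw":0},{"rx":0,"ry":0,"rz":0,"tx":0,"ty":0,"tz":0,"jaw":0},{"rx":0,"ry":0,"rz":0,"tx":0,"ty":0,"tz":0,"jaw":0},{"rx":0,"ry":0,"rz":0,"tx":0,"ty":0,"tz":0,"jaw":0},{"rx":0,"ry":0,"rz":0,"tx":0,"ty":0,"tz":0,"jaw":0},{"rx":0,"ry":0,"rz":0,"tx":0,"ty":0,"tz":0,"jaw":0},{"rx":0,"ry":0,"rz":0,"tx":0,"ty":0,"tz":0,"jaw":0},{"rx":0,"ry":0,"rz":0,"tx":0,"ty":0,"tz":0,"jaw":0}]'; python3 m4.py w11; python3 - <<'E'
from h import *
d=pickle.load(open("pics/w11.pkl","rb"));W=cloud(d,d["T"]);s=d["s"];Q=(W-s["tcp_pos"])@s["eef_rot"];m=(np.hypot(Q[...,0],Q[...,1])<.02)
for a in(0,.01,.02,.03): 
    k=m&(Q[...,2]>=a)&(Q[...,2]<a+.01); print(a,k.sum(),circ(Q[k][:,:2],.017)[0].round(4))
k=m&(np.hypot(Q[...,0],Q[...,1])<.0125)&(Q[...,2]>.045)&(Q[...,2]<.12); print(np.histogram(Q[k][:,2],np.arange(.045,.125,.005)))
E
```

```text
time: 14.13
tcp_pos: [0.5435, 0.1201, 0.1433]
eef_rot: [[-0.88, 0.178, 0.44], [0.358, 0.858, 0.369], [-0.311, 0.482, -0.819]]
ft_force: [-8.0, -6.8, 8.7]
grip_width: 0.373
14.1333 [0.5435 0.1201 0.1433] [  -8.9   14.3  120.5   54.    32.3 -125.3] [-8.  -6.8  8.7]
barrel end toolz [0.0423 0.0435]
mouth toolz [0.0915 0.0919]
rot needed [0.0006 0.0008 0.0007]
gun origin along n 0.0457 (home .0605) lateral shift needed [ 0.0001 -0.0001  0.    ]
brass 0
tip px 316.9589328221472 216.49208085993726
push N 16.7 lateral [ 1.1 -1.7]
0 339 [ 0.0005 -0.0004]
0.01 276 [ 0.0005 -0.0004]
0.02 243 [ 0.0005 -0.0004]
0.03 203 [ 0.0006 -0.0004]
(array([ 0,  0,  0,  0, 10, 25, 49, 43, 35, 78,  0,  0,  0,  0,  0]), array([0.045, 0.05 , 0.055, 0.06 , 0.065, 0.07 , 0.075, 0.08 , 0.085,
       0.09 , 0.095, 0.1  , 0.105, 0.11 , 0.115, 0.12 ]))
```

The estimates agree on the stroke: 14.8 mm by geometry and about 15.4 mm by force (16.7 N). Last check is where the coupler mouth actually is (expected tool z 0.081 if home).

```bash
python3 - <<'E'
from h import *
for f in("w3","w11"):
    d=pickle.load(open(f"pics/{f}.pkl","rb"));W=cloud(d,d["T"]);s=d["s"];Q=(W-s["tcp_pos"])@s["eef_rot"];k=(abs(Q[...,1])<.003)&(Q[...,0]>.002)&(Q[...,0]<.018)&(Q[...,2]>.03)&(Q[...,2]<.12)
    print(f);q=Q[k];i=np.argsort(q[:,2])[::max(1,len(q)//40)];print((q[i][:,[2,0]]*1000).round(1).tolist())
d=pickle.load(open("pics/w11.pkl","rb"));u,v=project(d,s["tcp_pos"]+s["eef_rot"]@[0,0,.081],d["T"]).astype(int)
cv2.imwrite("pics/w11c.png",cv2.resize(d["frame"][v-45:v+30,u-50:u+50,::-1],(800,600),interpolation=cv2.INTER_CUBIC))
E
```

```text
w3
[[30.6, 16.9], [31.7, 17.2], [31.9, 17.2], [32.4, 17.0], [33.5, 17.4], [34.0, 17.2], [34.6, 17.7], [35.3, 17.5], [35.8, 17.3], [36.6, 17.1], [37.2, 17.6], [38.1, 17.3], [38.4, 17.2], [39.0, 17.1], [40.2, 17.4], [40.8, 17.2], [41.5, 17.0], [67.9, 10.2], [68.5, 10.0], [69.2, 10.6], [69.9, 10.4], [70.7, 10.2], [71.4, 10.8], [71.9, 10.6], [73.7, 11.0], [75.1, 10.6], [75.4, 10.5], [77.1, 10.8], [78.7, 10.4], [79.1, 10.3], [80.8, 10.7], [81.4, 10.5], [84.1, 9.8], [85.5, 10.3], [86.3, 10.1], [88.3, 10.4], [88.8, 10.2], [90.4, 9.8], [91.2, 10.5], [92.7, 10.1], [93.1, 11.7], [93.2, 10.9], [94.1, 10.6], [94.1, 11.5], [94.8, 11.3], [96.0, 11.0]]
w11
[[30.8, 17.7], [31.5, 17.5], [32.4, 17.8], [33.8, 17.4], [34.4, 17.3], [35.6, 17.6], [36.1, 17.4], [37.8, 17.6], [38.6, 17.4], [39.5, 17.8], [40.3, 17.6], [42.2, 17.7], [42.9, 17.5], [68.3, 11.0], [69.6, 10.7], [71.9, 10.0], [73.3, 10.4], [75.5, 10.6], [77.0, 10.2], [79.4, 10.4], [79.7, 11.1], [80.1, 11.0], [80.7, 11.7], [82.1, 11.3], [89.5, 11.9], [89.8, 11.0], [89.9, 10.1], [90.2, 12.6], [90.4, 10.0], [90.7, 11.6], [91.3, 13.2], [91.5, 12.3], [93.8, 13.5], [94.7, 13.3], [97.3, 13.5], [98.9, 13.1], [101.6, 13.3], [102.4, 13.2], [105.8, 13.3], [108.5, 13.6], [110.4, 13.1], [112.5, 13.6], [115.3, 13.0], [118.0, 13.3]]
```

View pics/w11c.png

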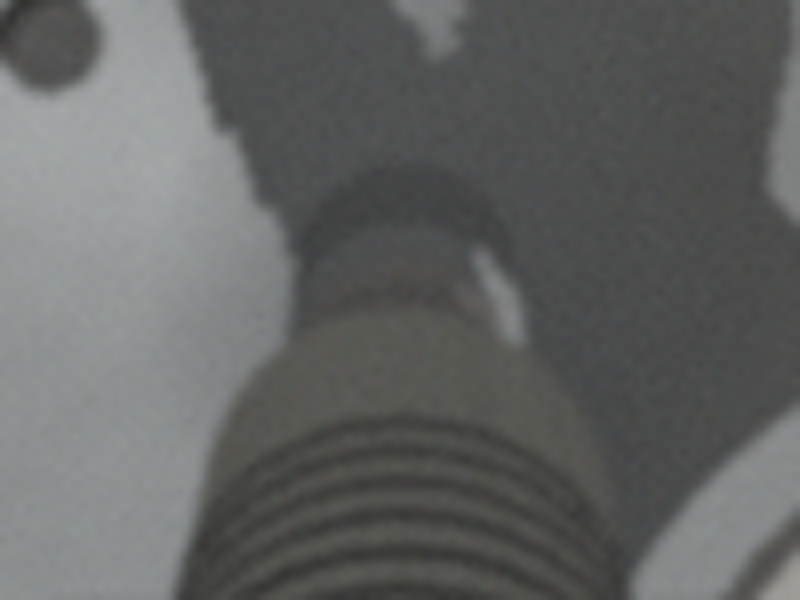

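The mouth moved from tool z 96 to 82 mm, so the stroke is about 14 mm. It sits about 8 mm above the boss, as expected when home. I'll add 0.8 mm for margin, settle and check once more.

```bash
python3 -m pendant '[{"rx":0,"ry":0,"rz":0,"tx":0.0004,"ty":0.0003,"tz":-0.0007,"jaw":0},{"rx":0,"ry":0,"rz":0,"tx":0,"ty":0,"tz":0,"jaw":0},{"rx":0,"ry":0,"rz":0,"tx":0,"ty":0,"tz":0,"jaw":0},{"rx":0,"ry":0,"rz":0,"tx":0,"ty":0,"tz":0,"jaw":0},{"rx":0,"ry":0,"rz":0,"tx":0,"ty":0,"tz":0,"jaw":0},{"rx":0,"ry":0,"rz":0,"tx":0,"ty":0,"tz":0,"jaw":0},{"rx":0,"ry":0,"rz":0,"tx":0,"ty":0,"tz":0,"jaw":0},{"rx":0,"ry":0,"rz":0,"tx":0,"ty":0,"tz":0,"jaw":0},{"rx":0,"ry":0,"rz":0,"tx":0,"ty":0,"tz":0,"jaw":0},{"rx":0,"ry":0,"rz":0,"tx":0,"ty":0,"tz":0,"jaw":0}]'; python3 m4.py w12; python3 -c "
from rig import ctrl
s=ctrl.sense();print(s['joint_velocities'].round(2),s['grip_width']);print(ctrl.sign_off())"
```

```text
time: 15.02
tcp_pos: [0.5439, 0.1204, 0.1425]
eef_rot: [[-0.88, 0.178, 0.44], [0.358, 0.858, 0.369], [-0.311, 0.482, -0.819]]
ft_force: [-8.0, -6.7, 8.8]
grip_width: 0.371
15.0167 [0.5439 0.1204 0.1425] [  -8.8   14.4  120.5   54.1   32.2 -125.5] [-8.  -6.7  8.8]
barrel end toolz [0.0422 0.0435]
mouth toolz [0.0909 0.1003]
rot needed [0.0006 0.0007 0.0007]
gun origin along n 0.0449 (home .0605) lateral shift needed [ 0.0002 -0.0001  0.    ]
brass 0
tip px 316.9915432254537 216.89221017767574
push N 16.7 lateral [ 1.1 -1.5]
[ 0.09  0.02  0.   -0.03  0.06  0.04] 0.37120914659271775
the job is handed in; nothing more can be done
None
```

I took the grease gun from the tool block, pressed its coupler onto the tilted nipple of the grey wheel base, and pushed the barrel on. I handed in at 15 s, still gripping at 120 N and pushing. The hand-in gave no verdict, so success rests on the checks below.

- **Alignment:** the gun was within about 0.002 rad of the fitted nipple axis, and under 0.3 mm off it sideways. The fit itself is uncertain by roughly 0.02 rad in yaw and 1 mm.
- **Coupler home:** I inferred this rather than measured it. The axial push climbed to about 11 N, above the 3 to 6 N snap force, with no sign of a jam. The coupler mouth sat about 8 mm above the boss, against 8.5 mm expected when home. I did not see the snap itself in the force readings.
- **Stroke:** the final estimates are about 15.6 mm by geometry and 15.4 mm by push force (16.7 N). Sighting the coupler mouth before the last 0.8 mm of push gave about 14 mm. They differ by 1 to 2 mm, but all are above the required 12 mm and below the 18 mm stop.
- **Stillness and bystanders:** the arm was at rest, and the gun had not slipped in the grip. I planned the path clear of the pots, cup, lid and marker but did not measure their positions again at the end.

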